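Punch the drill spot through the marking template

ROBOT

A 6-joint arm with a two-finger parallel gripper is mounted at the origin on the work surface. World frame = base frame: x ahead of the robot, y to its left, z up, the work surface at z = 0. Lengths are in m, angles in rad, forces in N, time in s.
With the tool pointing down it reaches from about 0.35 to 0.775 m from the base axis. Payload 7.3 kg.
Tool frame: the origin (TCP) lies at the very end of the fingers, on their centre line; the grasp point (between the pads) lies 19 mm behind it (robot.tcp_to_grasp is the distance from the TCP to the grasp point, in m); x points along the fingers, y is the direction in which the jaws open and shut, and the axes are right-handed (so a half turn about x gives the same grasp; the last joint's range is limited). The gripper opens to 92 mm and grips with 3 to 60 N. Pads are 19 mm wide; open, the fingers measure 130 mm over their backs; the gripper's body (75 mm by 190 mm) begins 47 mm behind the grasp point.
Start: joints at [-1.436, 0.342, 1.524, -0, 1.275, -0.146], TCP at [0.146, -0.504, 0.227] pointing down, gripper open.
Joint ranges: [-2.53, 2.53], [-0.77, 2.02], [0.04, 2.7], [-1, 4.14], [0.28, 2.66], [-3.11, 3.11]. Speed limits (rad/s): [2.57, 2.57, 3.14, 3.14, 3.14, 3.14].

INTERFACE

Orientations are given as [roll, pitch, yaw] about the fixed x, y, z axes, in that order (R = Rz(yaw) Ry(pitch) Rx(roll)).
In Python, from cell import robot gives the robot as it stands.
- The arm moves only by the tool move_arm, never from a script. Its argument "increments" is a list of rows, each a list of 4 numbers: the shift along the tool's x, y, z normalised to -1 to 1, where 1 is 40 cm, then the turn about the tool's x normalised to -1 to 1, where 1 is 60 degrees. In form: [[dx, dy, dz, twist], ...]. A call has 1 to 5 rows; each row is the pose to reach, as a shift and turn from the pose commanded when the call began, along the tool's axes at that moment; what a row does not reach only later rows make up. A row lasts 1/8 s, in which the tool goes at most 62.5 mm and 10.7 degrees, less where a joint would pass 70% of its speed; a pose out of reach is approached as far as the arm can. A call with a number of a shift or a turn outside -1 to 1 is refused whole. A call with a gripper value outside its range is refused whole. "gripper" is the closure, from 0 (fully open) to 1 (shut), set as the call begins (left out, the last holds). The fingers move at their own pace and stop on an object; "squeeze" is the grip in N (left out, the last holds). Time passes only in rows, so rows that repeat a pose let the fingers close. It gives the time, the measured TCP pose, the force and the opening at its end, in the units of the state.
- robot.observe(): the state, without advancing time (a new reading comes with each control period).
- robot.read_camera(name): name is "scene" or "side" or "wrist"; returns the picture (384x512x3 uint8, red, green, blue); there is no depth.
- robot.camera_params(name): a dict with "fx", "fy", "cx", "cy" (pixels), "R" (3x3) and "t" (3): a world point X has camera coordinates R X + t; the wrist camera has in their place "tool_from_camera" (4x4, takes a point from camera to tool coordinates, whose origin is the TCP and whose axes are the tool frame's). Camera axes: x right, y down, z forward; pixel columns grow to the right and rows downward; lengths in m; the calibration is good to about 2 mm. A picture is of the moment at which its call begins: read the wrist's pose just before it. camera_params takes no time and is no camera call.
- robot.hand_in(): hands the job in, once; it reports no verdict.
The state is a dict: "time": time; "qpos": joint angles; "qvel": joint speeds; "joint_efforts": joint torques, N m; "tool_pos": TCP position; "tool_rot": TCP orientation; "contact_force": force on the tool from outside, world axes, zero at the start; "torque": the same for the moment, N m; "opening": finger opening in m.
Only numpy, scipy, OpenCV 4.12 (cv2) and the standard library are available. Lean on these libraries where they do the work, as an engineer would, in place of code of your own. Each camera call takes 0.05 s, during which the arm holds its last target.

TASK

Take the spring-loaded centre punch from the tool stand, put its nose through the template's hole at the free end of the short arm of the L, and press it gently straight down on the blank until its hidden spring snaps (the push gives way), without driving it on hard against its stop. Then stand the punch back upright in its own socket and let go, leaving the other tools and things as they are.

Things in the scene. Friction and masses are not known exactly. Their poses are not given: they have to be found in the camera images.
- punch_mid (a point): Centre punch, bare steel, 107 mm long, 0.1-0.16 kg, upright in one socket of the stand; of the tools there it has the widest flange. Grip its round barrel (18 mm across, from the flange up 55 mm) from above. Point: mid-barrel on the axis, 25 mm above the flange's top face, 31 mm above its underside, 30 mm below the punch's top, 77 mm above the nose tip at rest; z up the axis, yaw means nothing.
- punch_flange (a point): Centre of the top face of the punch's round flange, 32 mm across, 6 mm thick, dark steel, below the barrel; fingertips may rest on it to push. In the stand its underside lies on the stand's top. Below it the slim dark nose reaches down 46 mm (9 mm across, pointed over the last 8 mm). More than 18 N on the nose spoils the mark.
- punch_tip (a point): Where the nose tip is while the nose is out; fixed to the barrel, it does not follow the nose. Pressed, the nose slides up into the barrel on a hidden spring: 2-4 N at first; from about 4.5 mm it climbs steeply to 9-12 N, then gives way at once to under two thirds of that (snapped: nose in by over 6.5 mm), falling to 3-6 N by 8 mm; hard stop at 9.1 mm. Lifted, the nose springs out.
- spot (a point): Centre of the round guide hole to use (13 mm across, lightly flared), at the free end of the template's short arm, at the level of the template's top face, 46 mm above the bench. The bracket blank clamped below is of unknown thickness: its face lies somewhere between 6 and 32 mm below this point and must be found by touch.
- fixture: Marking fixture, fixed: dark base 166 x 104 x 10 mm, origin at the centre of its underside; on posts an L-shaped aluminium template 6 mm thick, arms 36 mm wide. Long arm (150 mm) along x at y = -30 mm, short arm (80 mm from the outer corner) towards +y at the +x end. Like holes at (57, 12) mm (the one to use), (57, -30) and (-55, -30).
- stand: Grey tool stand, fixed block 64 (x) x 190 (y) x 60 mm (z), origin at the centre of its underside. Sockets 16 mm across, 50 mm deep, at y = -63, 0, +63 mm; each tool rests with its flange on the stand's top. Grip with the fingers closing across the row (along the stand's x): the neighbours rise 48 mm above the stand.
- scriber: Scriber in the stand, slim 12 mm aluminium barrel; leave alone.
- driver: Small screwdriver in the stand, black 24 mm handle; leave alone.
- jar: Glass specimen jar, 44 mm across, 55 mm tall; leave alone.
- dish: Glass dish, 72 mm across, 16 mm tall; leave alone.
- slide_box: Flat grey box, 85 x 100 x 26 mm; leave alone.
- wash_bottle: White wash bottle, 60 mm across, 180 mm tall; leave alone.
- spacer: Aluminium ring, 40 mm across, 12 mm tall; leave alone.
There are look-alikes about, which are no part of the job. What is shaped like the fixture but yellow is not meant.

How it is judged:
By the outcome, as a careful person would: the job done as asked, in the order asked, and still so for the second after the job is handed in, with the robot touching nothing.
It also fails if it takes over 67 s, if anything falls off the work surface, if the arm or the gripper's body presses on something with over 40 N, if the wrist force passes 120 N, or if a joint passes its speed limit or range.

## Working session

There is one attempt and no reset: what is moved stays moved. The work goes in short steps, Python scripts to look and compute and a tool call to move; the robot and the scene stay as the last step left them, time stands still between calls to the robot, and variables do not carry over. Pictures are saved under pics/ and viewed, and the job is handed in when it is done.

Besides the shell and the picture viewer there is one more tool, called by a JSON object that holds its "op" and its "data". move_arm: Moves the arm, as the interface text tells. Its arguments: {"type":"object","properties":{"increments":{"type":"array","items":{"type":"array","items":{"type":"number"}}},"gripper":{"type":"number"},"squeeze":{"type":"number"}},"required":["increments"]}

```bash
ls; mkdir -p pics; python3 - <<'E'
from cell import robot
import cv2
s=robot.observe()
print({k:s[k] for k in('time','tool_pos','tool_rot','contact_force','opening')})
for n in("scene","side","wrist"):
    cv2.imwrite(f"pics/{n}0.png",cv2.resize(robot.read_camera(n)[...,::-1],None,fx=1.5,fy=1.5))
    print(n,robot.camera_params(n))
E
```

```text
pics
{'time': 0.0, 'tool_pos': array([ 0.14543267, -0.50403212,  0.22604174]), 'tool_rot': array([-1.70189029,  1.56925664,  1.72049904]), 'contact_force': array([0.09860437, 0.01568836, 0.29166389]), 'opening': 0.09208534628227508}
scene {'fx': 384.8524652175396, 'fy': 384.8524652175396, 'cx': 251.9081346195862, 'cy': 196.60447353200345, 'R': array([[-0.42186139,  0.90653724, -0.01493981],
       [ 0.58552094,  0.25982   , -0.76789244],
       [-0.69224143, -0.33269174, -0.64040457]]), 't': array([ 0.252692  , -0.23052062,  1.38887571])}
side {'fx': 488.84487383280873, 'fy': 488.84487383280873, 'cx': 257.76533485559025, 'cy': 195.84169600142314, 'R': array([[ 0.70989248, -0.70428486, -0.00595888],
       [-0.42430584, -0.42090068, -0.80175256],
       [ 0.56215409,  0.5716865 , -0.59762641]]), 't': array([-0.42129043,  0.28604472,  1.33840542])}
wrist {'fx': 275.5861716003943, 'fy': 275.5861716003943, 'cx': 258.4396890938776, 'cy': 188.57519064627343, 'tool_from_camera': array([[-2.16043489e-04, -2.43185860e-01,  9.69979686e-01,
        -1.58762039e-01],
       [ 9.99999764e-01, -6.85194186e-04,  5.09432323e-05,
        -3.95130498e-04],
       [ 6.52235767e-04,  9.69979468e-01,  2.43185951e-01,
        -6.44287251e-02],
       [ 0.00000000e+00,  0.00000000e+00,  0.00000000e+00,
         1.00000000e+00]])}
```

View pics/scene0.png

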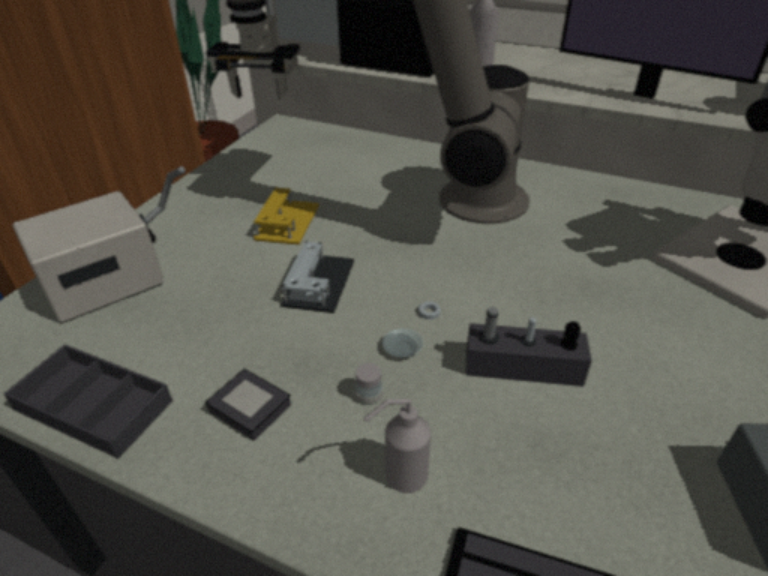

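View pics/side0.png

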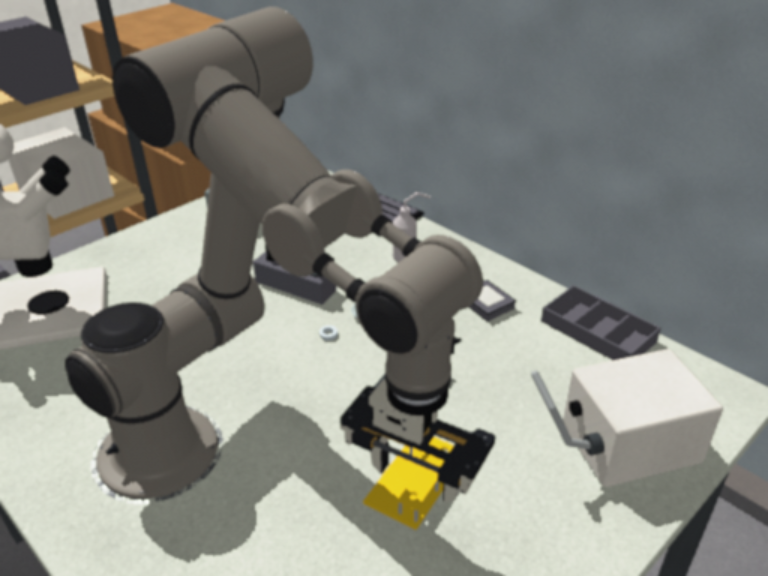

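View pics/wrist0.png

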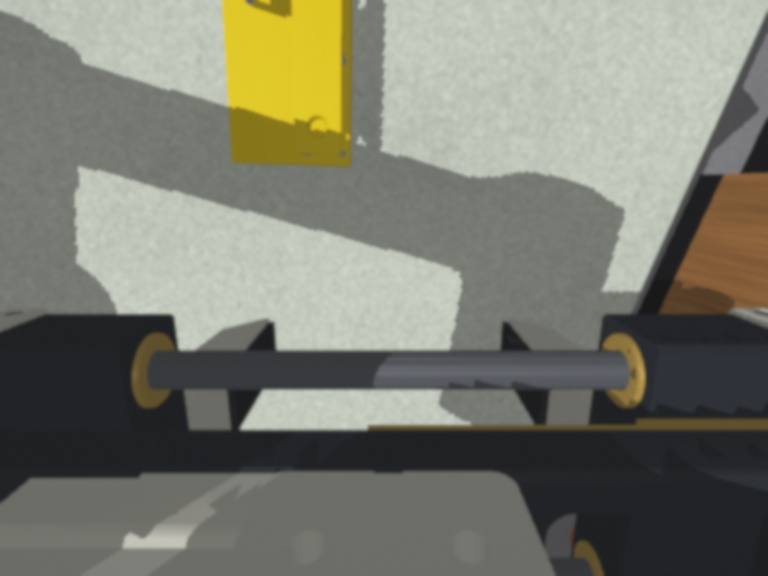

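```bash
cat > h.py <<'E'
from cell import robot
import numpy as np,cv2
def ray_plane(P,u,v,z):
    R,t=np.array(P['R']),np.array(P['t']);C=-R.T@t
    d=R.T@np.array([(u-P['cx'])/P['fx'],(v-P['cy'])/P['fy'],1.])
    return C+d*(z-C[2])/d[2]
def proj(P,X):
    c=np.array(P['R'])@np.array(X)+P['t'];return np.array([P['fx']*c[0]/c[2]+P['cx'],P['fy']*c[1]/c[2]+P['cy']])
def Rm(r):
    from scipy.spatial.transform import Rotation as Ro
    return Ro.from_euler('xyz',r).as_matrix()
def wristP(s):
    P=dict(robot.camera_params('wrist'));T=np.eye(4);T[:3,:3]=Rm(s['tool_rot']);T[:3,3]=s['tool_pos']
    M=np.linalg.inv(T@P['tool_from_camera']);P['R']=M[:3,:3];P['t']=M[:3,3];return P
E
python3 - <<'E'
from h import *
a=cv2.imread('pics/scene0.png');
im=cv2.resize(a,(512,384),interpolation=cv2.INTER_AREA)
A=im[200:260,300:400];B=im[155:210,180:245]
cv2.imwrite('pics/cr0.png',np.hstack([cv2.resize(A,(400,300),interpolation=cv2.INTER_CUBIC),cv2.resize(B,(355,300),interpolation=cv2.INTER_CUBIC)]))
P=robot.camera_params('scene')
for n,u,v,z in [('punchflange',490,338,.066),('scriber',531,342,.066),('driver',571,345,.066),('standTL',468,328,.06),('standTR',587,333,.06),('hole?',292,293,.046),('h2',320,295,.046),('h3',312,248,.046),('stand L bot',467,374,0),('R bot',585,383,0)]:
    print(n,ray_plane(P,u/1.5,v/1.5,z).round(3))
print(Rm(robot.observe()['tool_rot']).round(3))
E
```

```text
punchflange [0.525 0.166 0.066]
scriber [0.507 0.228 0.066]
driver [0.488 0.287 0.066]
standTL [0.511 0.124 0.06 ]
standTR [0.443 0.305 0.06 ]
hole? [ 0.537 -0.201  0.046]
h2 [ 0.521 -0.151  0.046]
h3 [ 0.399 -0.239  0.046]
stand L bot [0.555 0.142 0.   ]
R bot [0.495 0.323 0.   ]
[[-0.     0.277 -0.961]
 [ 0.001 -0.961 -0.277]
 [-1.    -0.001 -0.   ]]
```

View pics/cr0.png

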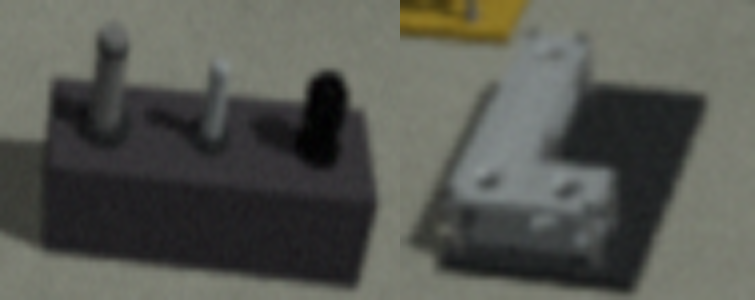

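{"op": "move_arm", "data": {"increments": [[0.05, -0.2, -0.7, -0.8], [0.05, -0.2, -0.7, -0.8], [0.05, -0.2, -0.7, -0.8], [0.05, -0.2, -0.7, -0.8], [0.05, -0.2, -0.7, -0.8]]}}

```text
time: 0.78
tool_pos: [0.3942, -0.3481, 0.2063]
tool_rot: [-2.417, 1.57, 1.849]
contact_force: [-0.6, -1.2, -0.3]
opening: 0.0919
```

```bash
cat >> h.py <<'E'
def go(x,y,z,th=None,pos=None):
    s=robot.observe();R=Rm(s['tool_rot']);d=R.T@(np.array([x,y,z])-s['tool_pos'])
    cur=np.degrees(np.arctan2(R[1,1],R[0,1]))
    print('t',round(s['time'],2),'pos',s['tool_pos'].round(4),'th',cur.round(2),'Rx',R[:,0].round(4),'F',np.round(s['contact_force'],2),'op',round(s['opening'],4))
    print('inc',(d/.4).round(4), None if th is None else round((cur-th)/60,4))
E
python3 -c "
from h import *
go(.515,-.25,.2,-14)"
```

```text
t 0.78 pos [ 0.3942 -0.3481  0.2063] th -25.59 Rx [-2.e-04  5.e-04 -1.e+00] F [-0.63 -1.18 -0.26] op 0.0919
inc [ 0.0159  0.1665 -0.3515] -0.1931
```

{"op": "move_arm", "data": {"increments": [[0.02, 0.17, -0.35, -0.19], [0.02, 0.17, -0.35, -0.19], [0.02, 0.17, -0.35, -0.19], [0.02, 0.17, -0.35, -0.19]]}}

```text
time: 1.27
tool_pos: [0.5159, -0.252, 0.198]
tool_rot: [-2.04, 1.57, 2.422]
contact_force: [-0.4, -0.6, -0.0]
opening: 0.0918
```

```bash
python3 -c "
from h import *
go(.515,-.25,.2,-14)
s=robot.observe();im=robot.read_camera('wrist')[...,::-1];np.savez('w1.npz',im=im,**{k:s[k] for k in('tool_pos','tool_rot')})
print(s['qvel'].round(3))
cv2.imwrite('pics/w1.png',cv2.resize(im,None,fx=1.5,fy=1.5))"
```

```text
t 1.27 pos [ 0.5159 -0.252   0.198 ] th -14.31 Rx [-8.e-04  7.e-04 -1.e+00] F [-0.44 -0.62 -0.05] op 0.0918
inc [-0.0051 -0.0033 -0.0042] -0.0051
[-0.055 -0.018  0.024 -0.019  0.002 -0.024]
```

View pics/w1.png

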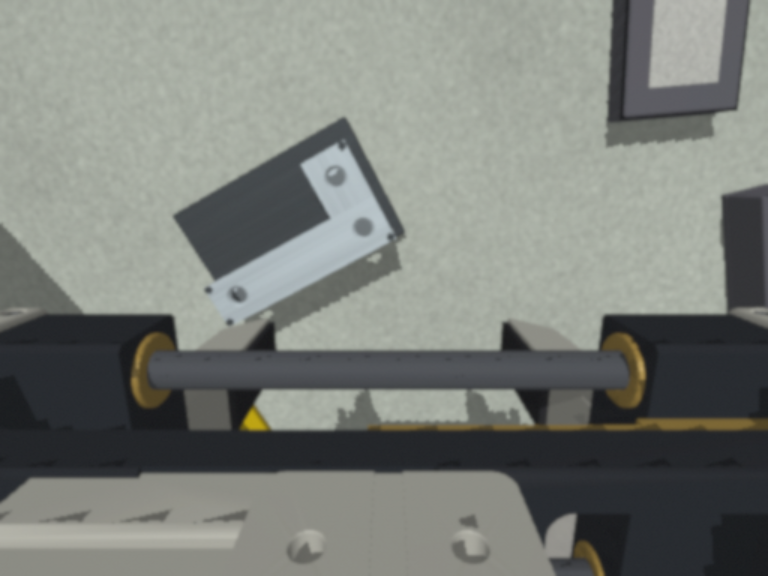

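The wrist view shows the grey fixture: short-arm end hole at (335,175), corner hole (363,227), long-arm end hole (237,293). The arm was still settling slightly, so I'll take a second image and measure the holes.

```bash
python3 -c "
from h import *
robot.read_camera('scene')
s=robot.observe();im=robot.read_camera('wrist')[...,::-1];print(s['qvel'].round(3),s['tool_pos'])
P=wristP(s)
g=cv2.cvtColor(im,cv2.COLOR_BGR2GRAY)
loc=np.array([[57,12],[57,-30],[-55,-30]])/1000.
W=[]
for u,v in[(335,175),(363,227),(237,293)]:
    u,v=int(u/1.5),int(v/1.5);r=11
    c=g[v-r:v+r+1,u-r:u+r+1].astype(float)
    yy,xx=np.mgrid[-r:r+1,-r:r+1];m=np.hypot(xx,yy)<9
    w=np.clip(np.percentile(c[m],75)-15-c,0,None)*m
    cu,cv_=u+(w*xx).sum()/w.sum(),v+(w*yy).sum()/w.sum()
    W.append(ray_plane(P,cu,cv_,.046)[:2]);print(cu,cv_,W[-1])
W=np.array(W);print(np.linalg.norm(W[0]-W[1]),np.linalg.norm(W[1]-W[2]))
a=loc-loc.mean(0);b=W-W.mean(0)
U,S,Vt=np.linalg.svd(a.T@b);R=Vt.T@np.diag([1,np.linalg.det(Vt.T@U.T)])@U.T
t=W.mean(0)-R@loc.mean(0);f=(R@loc.T).T+t;print('fit',f,'res',(W-f)*1000,np.degrees(np.arctan2(R[1,0],R[0,0])))
Ps=robot.camera_params('scene')
print(proj(Ps,[*f[0],.046]))
c=im[90:230,120:290];cv2.imwrite('pics/c1.png',cv2.resize(c,None,fx=4.5,fy=4.2,interpolation=cv2.INTER_CUBIC))
"
```

```text
[-0.026 -0.01   0.003 -0.    -0.001  0.002] [ 0.51430604 -0.25384884  0.1983655 ]
224.4278468171443 115.72102460055795 [ 0.49484585 -0.17762356]
242.64717052791494 148.87732624382832 [ 0.50458632 -0.21734553]
158.88142523364485 194.5617211838006 [ 0.39559367 -0.24410598]
0.040898800650053184 0.11222976528382109
fit [[ 0.49475761 -0.17706985]
 [ 0.50458088 -0.21790492]
 [ 0.39568735 -0.24410031]] res [[ 0.08823999 -0.5537135 ]
 [ 0.00543981  0.55938866]
 [-0.09367979 -0.00567516]] 13.526045029435021
[209.9703948 188.6776509]
```

View pics/c1.png

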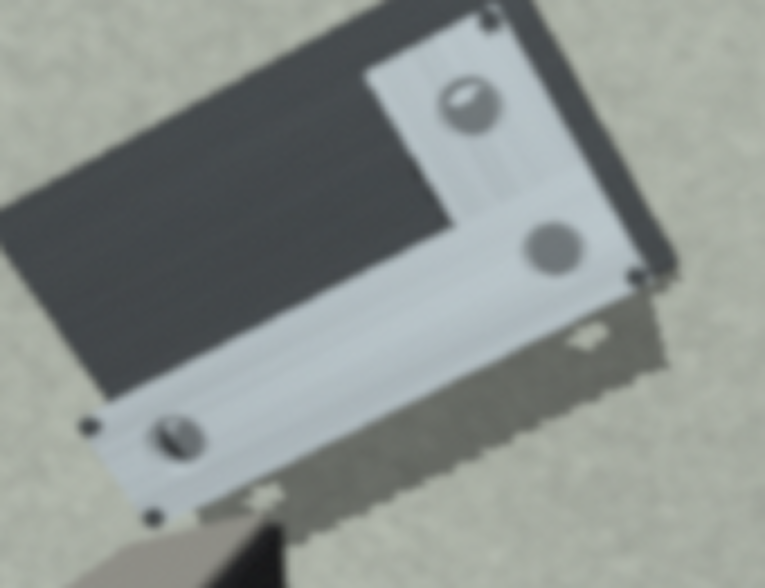

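Chosen hole measured at about (0.495, -0.177), with fit residuals under 0.6 mm. Next I'll look at the stand.

```bash
python3 -c "
from h import *
go(.54,.09,.25,16.9)
P=robot.camera_params('scene')
print('bottle',ray_plane(P,407/1.5,480/1.5,0), 'jar',ray_plane(P,368/1.5,392/1.5,0))
print(proj(P,[.525,.166,.066]))"
```

```text
t 1.43 pos [ 0.514  -0.2543  0.1985] th -14.54 Rx [-8.e-04 -1.e-04 -1.e+00] F [0.6  0.14 0.06] op 0.092
inc [-0.1289 -0.1533 -0.8496] -0.5241
bottle [0.77863656 0.12853637 0.        ] jar [0.65694407 0.0094233  0.        ]
[326.85591645 225.35661016]
```

{"op": "move_arm", "data": {"increments": [[-0.13, -0.15, -0.85, -0.52], [-0.13, -0.15, -0.85, -0.52], [-0.13, -0.15, -0.85, -0.52], [-0.13, -0.15, -0.85, -0.52], [-0.13, -0.15, -0.85, -0.52]]}}

```text
time: 2.05
tool_pos: [0.5387, 0.0546, 0.2459]
tool_rot: [0.758, 1.57, -0.524]
contact_force: [1.1, 0.1, 0.4]
opening: 0.0919
```

```bash
python3 -c "
from h import *
go(.54,.09,.25,16.9)"
```

```text
t 2.05 pos [0.5387 0.0546 0.2459] th 16.55 Rx [ 7.e-04 -4.e-04 -1.e+00] F [1.12 0.11 0.42] op 0.0919
inc [-0.0102  0.0284 -0.0838] -0.0059
```

{"op": "move_arm", "data": {"increments": [[0, 0.03, -0.08, 0], [0, 0.03, -0.08, 0], [0, 0.03, -0.08, 0], [0, 0.03, -0.08, 0]]}}

```text
time: 2.55
tool_pos: [0.5413, 0.0867, 0.2452]
tool_rot: [-0.806, 1.57, -2.088]
contact_force: [-0.7, 0.4, 0.1]
opening: 0.0917
```

```bash
python3 -c "
from h import *
go(.54,.09,.25,16.9)
s=robot.observe();im=robot.read_camera('wrist')[...,::-1];np.savez('w2.npz',im=im,**{k:s[k] for k in('tool_pos','tool_rot')})
print(s['qvel'].round(3))
cv2.imwrite('pics/w2.png',cv2.resize(im,None,fx=1.5,fy=1.5))"
```

```text
t 2.55 pos [0.5413 0.0867 0.2452] th 16.55 Rx [-2.e-04 -4.e-04 -1.e+00] F [-0.71  0.37  0.05] op 0.0917
inc [-0.012  -0.0007 -0.0088] -0.0058
[ 0.001  0.002 -0.002  0.001 -0.     0.   ]
```

View pics/w2.png

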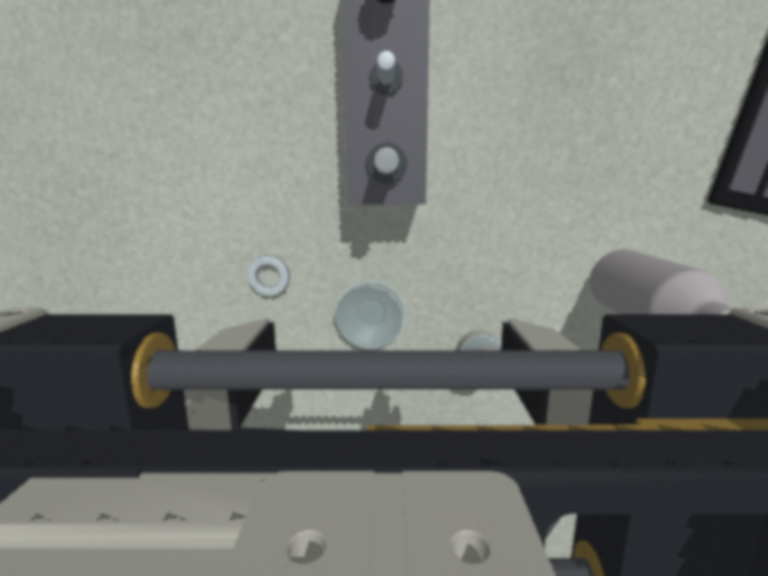

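Stand view: the candidates are the punch at (387,162), with the wide flange and bare steel; the scriber at (387,75), slim and light; and the driver at (380,5), black. The punch is the one meant. I'll confirm it in a crop and measure.

```bash
python3 -c "
from h import *
s=dict(np.load('w2.npz'));im=s['im'];P=wristP(s)
c=im[20:145,215:300];cv2.imwrite('pics/c2.png',cv2.resize(c,None,fx=4.7,fy=4.7,interpolation=cv2.INTER_CUBIC))
for n,u,v,z in[('top',387,160,.121),('fl',386,164,.066),('scrflange',386,81,.066),('eR1',426,204,.06),('eL1',342,205,.06),('eR2',429,10,.06)]:
    print(n,ray_plane(P,u/1.5,v/1.5,z).round(4))
"
```

```text
top [0.5182 0.1607 0.121 ]
fl [0.5176 0.1598 0.066 ]
scrflange [0.5006 0.2173 0.066 ]
eR1 [0.5578 0.1391 0.06  ]
eL1 [0.4921 0.1188 0.06  ]
eR2 [0.517  0.2735 0.06  ]
```

View pics/c2.png

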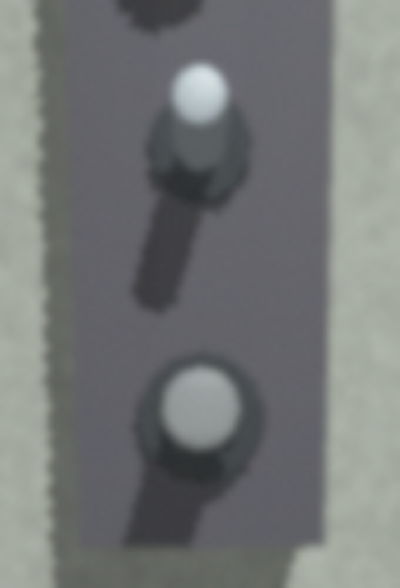

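```bash
python3 -c "
from h import *
go(.5175,.160,.135,16.9);go(.5175,.160,.070,16.9)"
```

```text
t 2.6 pos [0.5413 0.0868 0.2452] th 16.56 Rx [-2.e-04 -3.e-04 -1.e+00] F [-0.21 -0.12  0.3 ] op 0.0918
inc [ 0.2755 -0.0049 -0.1923] -0.0057
t 2.6 pos [0.5413 0.0868 0.2452] th 16.56 Rx [-2.e-04 -3.e-04 -1.e+00] F [-0.21 -0.12  0.3 ] op 0.0918
inc [ 0.438  -0.0048 -0.1924] -0.0057
```

{"op": "move_arm", "data": {"increments": [[0.1, -0.005, -0.15, -0.006], [0.2, -0.005, -0.192, -0.006], [0.275, -0.005, -0.192, -0.006], [0.275, -0.005, -0.192, -0.006], [0.275, -0.005, -0.192, -0.006]], "gripper": 0.3}}

```text
time: 3.22
tool_pos: [0.5184, 0.1607, 0.1365]
tool_rot: [1.339, 1.569, 0.064]
contact_force: [1.4, -0.4, -0.7]
opening: 0.0643
```

```bash
python3 -c "
from h import *
go(.5175,.160,.070,16.9)
s=robot.observe();im=robot.read_camera('wrist')[...,::-1]
a=robot.read_camera('scene')[...,::-1][150:270,270:430]
cv2.imwrite('pics/w3.png',np.vstack([im[150:330,100:420],cv2.resize(a,(320,240))]))"
```

```text
t 3.23 pos [0.5184 0.1607 0.1365] th 16.98 Rx [ 2.e-03  1.e-04 -1.e+00] F [ 1.37 -0.38 -0.71] op 0.0643
inc [ 0.1663 -0.003   0.0011] 0.0014
```

View pics/w3.png

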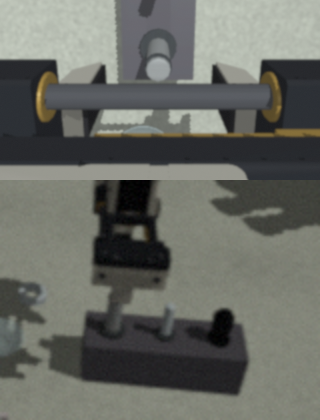

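```bash
python3 -c "
from h import *
s=robot.observe();P=wristP(s)
print(ray_plane(P,258,218,.121), ray_plane(P,257,197,.066))
go(.5175,.160,.070,16.9)"
```

```text
[0.51735498 0.1618303  0.121     ] [0.51691513 0.16064999 0.066     ]
t 3.33 pos [0.5185 0.1609 0.1369] th 16.99 Rx [ 3.1e-03  4.0e-04 -1.0e+00] F [0.23 0.93 0.71] op 0.0644
inc [ 0.1672 -0.0037  0.0014] 0.0015
```

{"op": "move_arm", "data": {"increments": [[0.08, -0.003, 0, 0], [0.165, -0.003, 0, 0], [0.165, -0.003, 0, 0], [0.165, -0.003, 0, 0]]}}

```text
time: 3.82
tool_pos: [0.5174, 0.161, 0.0709]
tool_rot: [1.4, 1.568, 0.126]
contact_force: [-0.1, -0.3, -0.2]
opening: 0.0646
```

```bash
python3 -c "
from h import *
go(.517,.161,.070,16.9)
print(robot.observe()['qvel'].round(3))"
```

```text
t 3.83 pos [0.5174 0.161  0.0709] th 17.03 Rx [ 2.7e-03  3.0e-04 -1.0e+00] F [-0.14 -0.3  -0.22] op 0.0646
inc [ 0.0023 -0.001  -0.0002] 0.0022
[ 0.002 -0.012 -0.004  0.    -0.006  0.001]
```

{"op": "move_arm", "data": {"increments": [[0, 0, 0, 0], [0, 0, 0, 0], [0, 0, 0, 0], [0, 0, 0, 0], [0, 0, 0, 0]], "gripper": 1, "squeeze": 40}}

```text
time: 4.45
tool_pos: [0.5163, 0.161, 0.0693]
tool_rot: [1.203, 1.57, -0.07]
contact_force: [1.8, -0.1, -0.4]
opening: 0.0192
```

```bash
python3 -c "
from h import *
go(.517,.161,.14,16.9)
print(robot.observe()['qvel'].round(3))"
```

```text
t 4.45 pos [0.5163 0.161  0.0693] th 17.05 Rx [ 3.e-04 -0.e+00 -1.e+00] F [ 1.76 -0.06 -0.37] op 0.0192
inc [-0.1768  0.0017  0.0007] 0.0025
[-0.     0.001 -0.006  0.001 -0.004  0.002]
```

{"op": "move_arm", "data": {"increments": [[0, 0, 0, 0], [-0.02, 0, 0, 0], [-0.08, 0, 0, 0], [-0.18, 0, 0, 0], [-0.3, 0, 0, 0]]}}

```text
time: 5.08
tool_pos: [0.5154, 0.1609, 0.19]
tool_rot: [-1.67, 1.568, -2.944]
contact_force: [0.7, -0.2, -1.6]
opening: 0.0178
```

```bash
python3 -c "
from h import *
go(.517,.161,.14,16.9)
cv2.imwrite('pics/s4.png',np.hstack([cv2.resize(robot.read_camera('scene')[120:270,250:420,::-1],None,fx=2.3,fy=2.3),cv2.resize(robot.read_camera('side')[100:250,120:290,::-1],None,fx=2.3,fy=2.3)]))"
```

```text
t 5.08 pos [0.5154 0.1609 0.19  ] th 17.05 Rx [-2.3e-03 -5.0e-04 -1.0e+00] F [ 0.7  -0.22 -1.56] op 0.0178
inc [0.1251 0.0043 0.0009] 0.0024
```

View pics/s4.png

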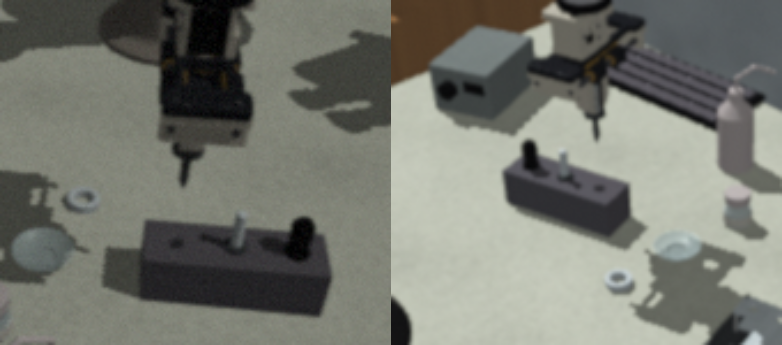

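The punch is held, its socket is empty and the neighbours haven't moved. Now above the hole.

```bash
python3 -c "
from h import *
go(.495,-.177,.16,17)"
```

```text
t 5.17 pos [0.5188 0.1615 0.1948] th 17.06 Rx [ 0.01    0.0016 -0.9999] F [ 1.39 -0.14 -1.75] op 0.0171
inc [ 0.0852 -0.3059  0.7916] 0.0009
```

{"op": "move_arm", "data": {"increments": [[0, -0.045, 0.12, 0], [0.02, -0.1, 0.26, 0], [0.04, -0.155, 0.4, 0], [0.06, -0.21, 0.54, 0], [0.07, -0.26, 0.67, 0]]}}

```text
time: 5.8
tool_pos: [0.4942, -0.1274, 0.1602]
tool_rot: [-2.215, 1.569, 2.794]
contact_force: [1.8, 0.5, -2.1]
opening: 0.0172
```

```bash
python3 -c "
from h import *
go(.495,-.177,.14,17)"
```

```text
t 5.8 pos [ 0.4942 -0.1274  0.1602] th 17.03 Rx [-1.7e-03  6.0e-04 -1.0e+00] F [ 1.76  0.53 -2.07] op 0.0172
inc [ 0.0504 -0.0342  0.1192] 0.0005
```

{"op": "move_arm", "data": {"increments": [[0, -0.034, 0.12, 0], [0.03, -0.034, 0.12, 0], [0.05, -0.034, 0.12, 0], [0.05, -0.034, 0.12, 0], [0.05, -0.034, 0.12, 0]]}}

```text
time: 6.42
tool_pos: [0.4966, -0.1745, 0.1414]
tool_rot: [0.826, 1.571, -0.446]
contact_force: [-0.2, -0.1, -1.3]
opening: 0.017
```

```bash
python3 -c "
from h import *
go(.495,-.177,.12,17)
for n in('scene','side','wrist'):
    s=robot.observe();im=robot.read_camera(n)[...,::-1];np.savez('v5_%s.npz'%n,im=im,**{k:s[k] for k in('tool_pos','tool_rot')})
    print(s['tool_pos'].round(4),s['qvel'].round(3))
    if n!='wrist':
        P=robot.camera_params(n);u,v=proj(P,[.495,-.177,.07]).round().astype(int);print(n,u,v)
        cv2.imwrite(f'pics/{n}5.png',cv2.resize(im[v-40:v+40,u-50:u+50],None,fx=7,fy=7,interpolation=cv2.INTER_CUBIC))
    else: cv2.imwrite('pics/wrist5.png',im)
"
```

```text
t 6.42 pos [ 0.4966 -0.1745  0.1414] th 17.15 Rx [ 1.e-04 -1.e-04 -1.e+00] F [-0.17 -0.11 -1.34] op 0.017
inc [ 0.0536 -0.0057  0.0048] 0.0025
[ 0.4966 -0.1745  0.1414] [-0.003 -0.007 -0.01  -0.002 -0.    -0.001]
scene 209 182
[ 0.4967 -0.1747  0.1416] [-0.005 -0.003 -0.003 -0.001 -0.002 -0.001]
side 276 227
[ 0.4967 -0.1749  0.1417] [-0.007 -0.002 -0.003 -0.001  0.001 -0.004]
```

View pics/scene5.png

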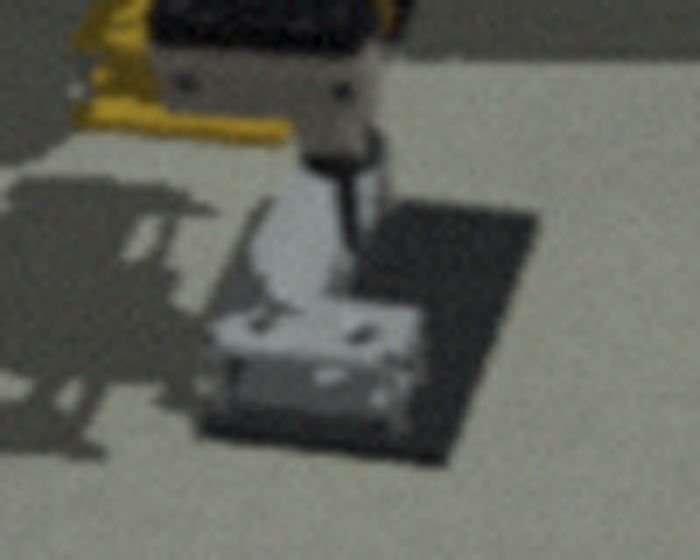

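View pics/side5.png

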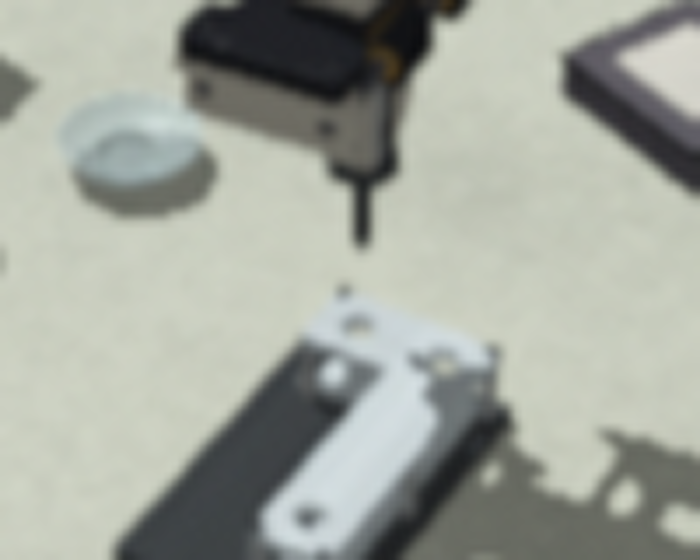

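View pics/wrist5.png

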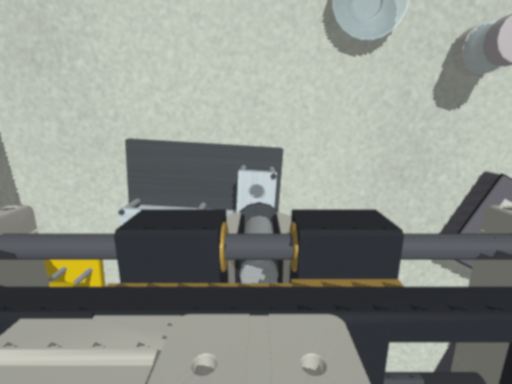

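```bash
cat >> h.py <<'E'
def tri(obs):
    A=[];b=[]
    for P,u,v in obs:
        R,t=np.array(P['R']),np.array(P['t'])
        for a,k,c,f in((u,0,'cx','fx'),(v,1,'cy','fy')):
            m=(a-P[c])/P[f];A.append(R[k]-m*R[2]);b.append(m*t[2]-t[k])
    x,r,_,_=np.linalg.lstsq(np.array(A),np.array(b),rcond=None);return x
E
python3 -c "
from h import *
S=robot.camera_params('scene');D=robot.camera_params('side')
f=lambda o,x,y:(o[0]-50+(x+.5)/7-.5,o[1]-40+(y+.5)/7-.5)
so=(209,182);do=(276,227)
for n,a,b in[('tip',(352,250),(361,245)),('hole',(360,333),(357,324)),('flangebot',(340,168),(362,180))]:
    p=f(so,*a);q=f(do,*b);print(n,tri([(S,*p),(D,*q)]).round(4),ray_plane(S,*p,.046).round(4),ray_plane(D,*q,.046).round(4))
    if n=='tip': print(ray_plane(S,*p,.0862).round(4),ray_plane(D,*q,.0862).round(4))
w=dict(np.load('v5_wrist.npz'));P=wristP(w)
g=cv2.cvtColor(w['im'],cv2.COLOR_BGR2GRAY)
cv2.imwrite('pics/w5c.png',cv2.resize(w['im'][150:290,210:310],None,fx=4,fy=4,interpolation=cv2.INTER_CUBIC))
for u,v in[(257,190)]: print(ray_plane(P,u,v,.046))
"
```

```text
tip [ 0.4993 -0.1757  0.0889] [ 0.4499 -0.2064  0.046 ] [ 0.5383 -0.1422  0.046 ]
[ 0.4951 -0.1765  0.0862] [ 0.5026 -0.175   0.0862]
hole [ 0.4974 -0.1769  0.046 ] [ 0.4965 -0.176   0.046 ] [ 0.498  -0.1779  0.046 ]
flangebot [ 0.4978 -0.1775  0.1263] [ 0.4008 -0.2406  0.046 ] [ 0.5725 -0.1105  0.046 ]
[ 0.49487288 -0.1753928   0.046     ]
```

View pics/w5c.png

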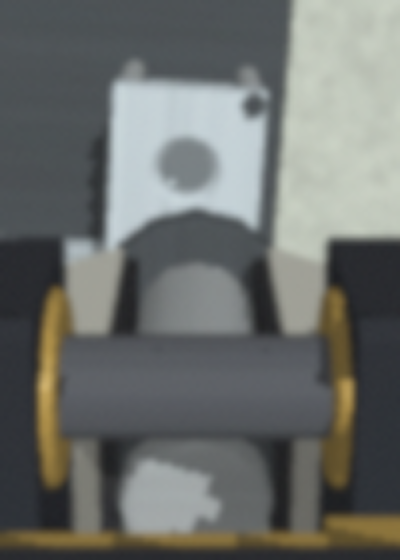

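```bash
python3 -c "
from h import *
w=dict(np.load('v5_wrist.npz'));P=wristP(w);R=Rm(w['tool_rot'])
tl=lambda X:(R.T@(X-w['tool_pos'])*1000).round(2)
f=lambda x,y:(210+(x+.5)/4-.5,150+(y+.5)/4-.5)
print('hole tool',tl(ray_plane(P,*f(187,164),.046)))
for z in(.138,.132):
  for y in (207,211): print('flange front',tl(ray_plane(P,*f(196,y),z)))
print('barrel at',tl(ray_plane(P,*f(196.5,300),.160)))
"

```

```text
hole tool [95.68 -2.56  0.48]
flange front [  3.67  -0.5  -16.54]
flange front [  3.67  -0.5  -15.9 ]
flange front [  9.67  -0.5  -14.73]
flange front [  9.67  -0.5  -14.07]
barrel at [-18.33  -0.46  -9.99]
```

{"op": "move_arm", "data": {"increments": [[0.02, -0.0053, 0.0016, 0], [0.05, -0.0053, 0.0016, 0], [0.075, -0.0053, 0.0016, 0], [0.075, -0.0053, 0.0016, 0], [0.075, -0.0053, 0.0016, 0]]}}

```text
time: 7.2
tool_pos: [0.4947, -0.1769, 0.1113]
tool_rot: [0.098, 1.571, -1.175]
contact_force: [-0.3, -0.4, -2.1]
opening: 0.0179
```

```bash
cat > look.py <<'E'
from h import *
import sys
k=sys.argv[1];go(.4947,-.1761,.1065,17)
z=robot.observe()['tool_pos'];out=[]
for n in('scene','side'):
    im=robot.read_camera(n)[...,::-1];P=robot.camera_params(n);u,v=proj(P,[.495,-.177,.05]).round().astype(int);print(n,u,v)
    out.append(cv2.resize(im[v-25:v+25,u-25:u+25],None,fx=8,fy=8,interpolation=cv2.INTER_CUBIC))
s=robot.observe();im=robot.read_camera('wrist')[...,::-1];np.savez(f'v{k}.npz',im=im,**{k:s[k] for k in('tool_pos','tool_rot')})
print(s['tool_pos'].round(4),s['qvel'].round(3))
cv2.imwrite(f'pics/l{k}.png',np.hstack(out));cv2.imwrite(f'pics/lw{k}.png',cv2.resize(im[150:290,210:310],None,fx=4,fy=4,interpolation=cv2.INTER_CUBIC))
E
python3 look.py 6
```

```text
t 7.2 pos [ 0.4947 -0.1769  0.1113] th 17.04 Rx [ 1.e-04 -1.e-04 -1.e+00] F [-0.3  -0.44 -2.11] op 0.0179
inc [ 0.0119  0.0007 -0.0019] 0.0007
scene 210 188
side 276 232
[ 0.4948 -0.177   0.1116] [ 0.001 -0.004  0.003 -0.001 -0.002  0.002]
```

View pics/l6.png

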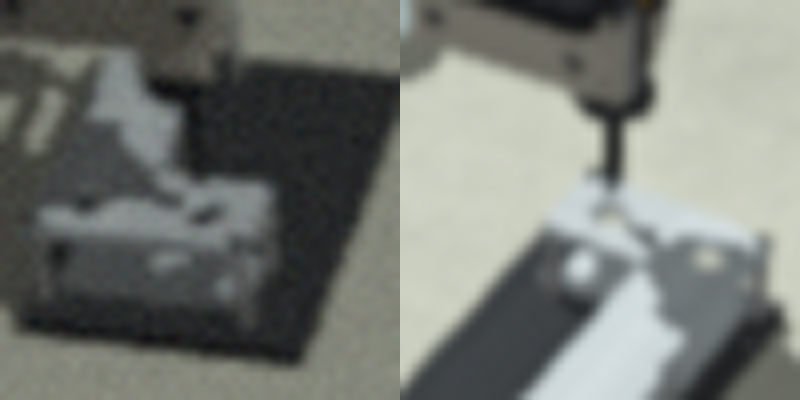

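View pics/lw6.png

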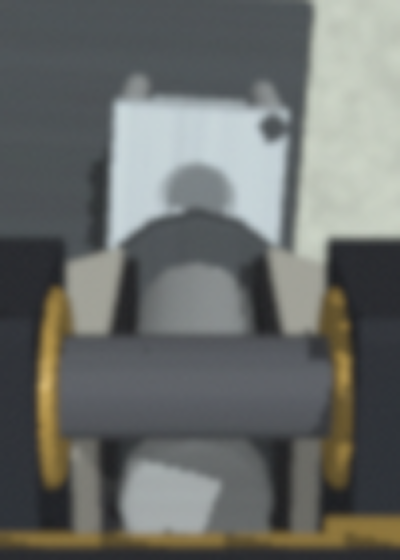

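```bash
python3 -c "
from h import *
w=dict(np.load('v6.npz'));P=wristP(w);R=Rm(w['tool_rot'])
tl=lambda X:(R.T@(X-w['tool_pos'])*1000).round(2)
f=lambda x,y:(210+(x+.5)/4-.5,150+(y+.5)/4-.5)
print('hole front',tl(ray_plane(P,*f(197,162),.046)),'L/R at widest',tl(ray_plane(P,*f(159,188),.046)),tl(ray_plane(P,*f(234,188),.046)))
a=[]
for i in range(3): a.append(robot.read_camera('scene')[...,::-1].astype(float))
a=np.mean(a,0)[158:203,190:235]
cv2.imwrite('pics/s6.png',cv2.resize(np.clip(a*2,0,255).astype(np.uint8),None,fx=13,fy=13,interpolation=cv2.INTER_CUBIC))
go(.4947,-.1761,.1065,17)
"

```

```text
hole front [65.58 -0.23 -7.76] L/R at widest [65.58 -8.27 -2.09] [65.58  7.59 -2.07]
t 7.5 pos [ 0.4947 -0.1769  0.1115] th 17.05 Rx [ 5.e-04 -4.e-04 -1.e+00] F [-0.38 -0.7  -1.03] op 0.0171
inc [ 0.0125  0.0007 -0.0019] 0.0008
```

View pics/s6.png

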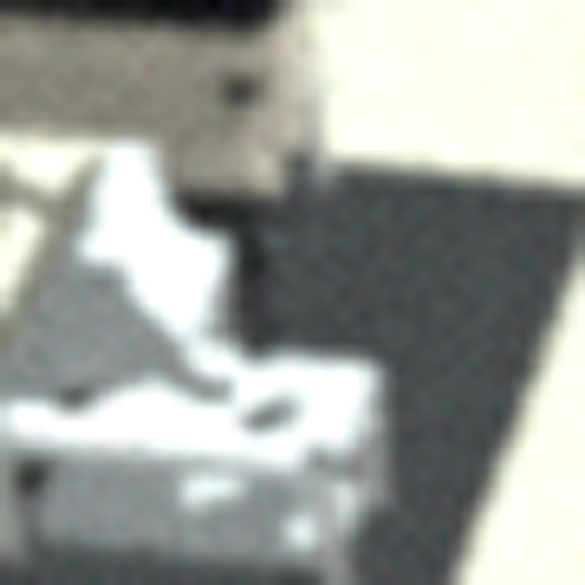

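```bash
python3 -c "
from h import *
for n in('scene','side'):
  P=robot.camera_params(n)
  for z in(.046,.06,.08,.1): print(n,z,proj(P,[.4947,-.177,z]).round(2))
  print(proj(P,[.4957,-.177,.046])-proj(P,[.4947,-.177,.046]),proj(P,[.4947,-.176,.046])-proj(P,[.4947,-.177,.046]))
"

```

```text
scene 0.046 [210.   188.67]
scene 0.06 [209.57 184.73]
scene 0.08 [208.95 178.98]
scene 0.1 [208.31 173.08]
[-0.17798596  0.20447955] [0.31142304 0.09051757]
side 0.046 [275.6  233.22]
side 0.06 [275.67 229.72]
side 0.08 [275.78 224.66]
side 0.1 [275.89 219.51]
[ 0.22642114 -0.15347599] [-0.2381634 -0.152596 ]
```

Wrist, scene and side views agree that the nose is over the hole to within about 1 mm. Now lowering the nose into the hole.

{"op": "move_arm", "data": {"increments": [[0.012, 0, 0, 0], [0.024, 0, 0, 0], [0.033, 0, 0, 0], [0.033, 0, 0, 0]]}}

```text
time: 8.0
tool_pos: [0.4943, -0.1767, 0.0976]
tool_rot: [-2.272, 1.57, 2.738]
contact_force: [0.2, -0.9, -1.7]
opening: 0.0178
```

{"op": "move_arm", "data": {"increments": [[0.003, 0, 0, 0], [0.005, 0, 0, 0]]}}

```text
time: 8.25
tool_pos: [0.4946, -0.1768, 0.0961]
tool_rot: [0.573, 1.571, -0.7]
contact_force: [0.0, 0.5, -2.3]
opening: 0.0175
```

```bash
python3 look.py 7
```

```text
t 8.25 pos [ 0.4946 -0.1768  0.0961] th 17.05 Rx [ 2.e-04 -2.e-04 -1.e+00] F [ 0.03  0.46 -2.29] op 0.0175
inc [-0.026   0.0008 -0.0017] 0.0008
scene 210 188
side 276 232
[ 0.4946 -0.1768  0.0961] [ 0.001 -0.001 -0.001 -0.001  0.002  0.   ]
```

View pics/l7.png

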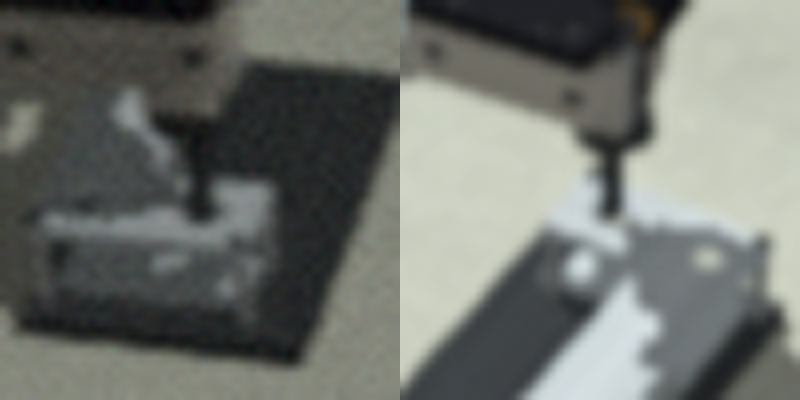

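{"op": "move_arm", "data": {"increments": [[0.0025, 0, 0, 0], [0.005, 0, 0, 0]]}}

```text
time: 8.65
tool_pos: [0.4946, -0.1768, 0.094]
tool_rot: [0.186, 1.571, -1.087]
contact_force: [-0.1, -0.4, -2.3]
opening: 0.0173
```

{"op": "move_arm", "data": {"increments": [[0.0025, 0, 0, 0], [0.005, 0, 0, 0]]}}

```text
time: 8.9
tool_pos: [0.4946, -0.1768, 0.092]
tool_rot: [0.116, 1.571, -1.158]
contact_force: [-0.4, 0.6, -2.0]
opening: 0.0174
```

{"op": "move_arm", "data": {"increments": [[0.0025, 0, 0, 0], [0.005, 0, 0, 0]]}}

```text
time: 9.15
tool_pos: [0.4946, -0.1768, 0.09]
tool_rot: [-0.195, 1.571, -1.469]
contact_force: [-0.0, 0.2, -1.5]
opening: 0.0174
```

{"op": "move_arm", "data": {"increments": [[0.0025, 0, 0, 0], [0.005, 0, 0, 0]]}}

```text
time: 9.4
tool_pos: [0.4945, -0.1768, 0.088]
tool_rot: [-0.596, 1.571, -1.869]
contact_force: [-0.9, -0.8, -1.4]
opening: 0.0176
```

{"op": "move_arm", "data": {"increments": [[0.0025, 0, 0, 0], [0.005, 0, 0, 0]]}}

```text
time: 9.65
tool_pos: [0.4946, -0.1768, 0.086]
tool_rot: [0.208, 1.571, -1.065]
contact_force: [-0.2, -0.2, -1.3]
opening: 0.0173
```

{"op": "move_arm", "data": {"increments": [[0.0025, 0, 0, 0], [0.005, 0, 0, 0]]}}

```text
time: 9.9
tool_pos: [0.4945, -0.1768, 0.084]
tool_rot: [-0.271, 1.571, -1.545]
contact_force: [0.5, -0.6, -1.7]
opening: 0.0171
```

{"op": "move_arm", "data": {"increments": [[0.0025, 0, 0, 0], [0.005, 0, 0, 0]]}}

```text
time: 10.15
tool_pos: [0.4945, -0.1768, 0.082]
tool_rot: [-0.849, 1.571, -2.122]
contact_force: [-0.3, 0.2, -1.7]
opening: 0.0177
```

{"op": "move_arm", "data": {"increments": [[0.0025, 0, 0, 0], [0.005, 0, 0, 0]]}}

```text
time: 10.4
tool_pos: [0.4945, -0.1768, 0.08]
tool_rot: [-0.216, 1.571, -1.489]
contact_force: [-0.2, 0.1, -3.0]
opening: 0.0175
```

{"op": "move_arm", "data": {"increments": [[0.0025, 0, 0, 0], [0.005, 0, 0, 0]]}}

```text
time: 10.65
tool_pos: [0.4945, -0.1768, 0.078]
tool_rot: [-0.226, 1.571, -1.499]
contact_force: [-0.9, -0.8, -2.0]
opening: 0.0176
```

{"op": "move_arm", "data": {"increments": [[0.0025, 0, 0, 0], [0.005, 0, 0, 0]]}}

```text
time: 10.9
tool_pos: [0.4945, -0.1768, 0.076]
tool_rot: [-0.088, 1.571, -1.362]
contact_force: [0.6, -0.7, -1.4]
opening: 0.0174
```

{"op": "move_arm", "data": {"increments": [[0.0025, 0, 0, 0], [0.005, 0, 0, 0]]}}

```text
time: 11.15
tool_pos: [0.4946, -0.1768, 0.074]
tool_rot: [0.238, 1.571, -1.035]
contact_force: [0.1, 0.2, -1.9]
opening: 0.0173
```

{"op": "move_arm", "data": {"increments": [[0.0025, 0, 0, 0], [0.005, 0, 0, 0]]}}

```text
time: 11.4
tool_pos: [0.4946, -0.1769, 0.0722]
tool_rot: [0.479, 1.57, -0.795]
contact_force: [-0.6, 0.2, 0.9]
opening: 0.0169
```

Contact: the force rose by about 2.6 N at a TCP height near 0.073. Now pressing in small steps.

{"op": "move_arm", "data": {"increments": [[0.00125, 0, 0, 0], [0.0025, 0, 0, 0]]}}

```text
time: 11.65
tool_pos: [0.4947, -0.1769, 0.0712]
tool_rot: [0.592, 1.57, -0.682]
contact_force: [-0.5, 0.3, 1.0]
opening: 0.0172
```

{"op": "move_arm", "data": {"increments": [[0.00125, 0, 0, 0], [0.0025, 0, 0, 0]]}}

```text
time: 11.9
tool_pos: [0.4946, -0.1769, 0.0701]
tool_rot: [0.437, 1.571, -0.837]
contact_force: [-0.1, 0.7, 1.0]
opening: 0.0171
```

{"op": "move_arm", "data": {"increments": [[0.00125, 0, 0, 0], [0.0025, 0, 0, 0]]}}

```text
time: 12.15
tool_pos: [0.4946, -0.1769, 0.0691]
tool_rot: [0.487, 1.571, -0.786]
contact_force: [0.1, 0.0, 3.0]
opening: 0.0171
```

{"op": "move_arm", "data": {"increments": [[0.0006, 0, 0, 0], [0.00125, 0, 0, 0]]}}

```text
time: 12.4
tool_pos: [0.4946, -0.1769, 0.0686]
tool_rot: [0.61, 1.571, -0.663]
contact_force: [-0.3, -0.1, 3.1]
opening: 0.0175
```

{"op": "move_arm", "data": {"increments": [[0.0006, 0, 0, 0], [0.00125, 0, 0, 0]]}}

```text
time: 12.65
tool_pos: [0.4946, -0.1769, 0.0681]
tool_rot: [0.501, 1.571, -0.772]
contact_force: [-0.4, -0.3, 1.7]
opening: 0.0172
```

{"op": "move_arm", "data": {"increments": [[0.0006, 0, 0, 0], [0.00125, 0, 0, 0]]}}

```text
time: 12.9
tool_pos: [0.4946, -0.1769, 0.0676]
tool_rot: [0.371, 1.571, -0.903]
contact_force: [-0.9, -0.6, 3.9]
opening: 0.0176
```

{"op": "move_arm", "data": {"increments": [[0.0006, 0, 0, 0], [0.00125, 0, 0, 0]]}}

```text
time: 13.15
tool_pos: [0.4946, -0.1769, 0.0672]
tool_rot: [0.595, 1.57, -0.678]
contact_force: [-0.1, 0.1, 3.6]
opening: 0.0173
```

{"op": "move_arm", "data": {"increments": [[0.0006, 0, 0, 0], [0.00125, 0, 0, 0]]}}

```text
time: 13.4
tool_pos: [0.4946, -0.1769, 0.0668]
tool_rot: [0.556, 1.57, -0.717]
contact_force: [-1.0, 0.2, 5.0]
opening: 0.0174
```

{"op": "move_arm", "data": {"increments": [[0.0006, 0, 0, 0], [0.00125, 0, 0, 0]]}}

```text
time: 13.65
tool_pos: [0.4947, -0.1769, 0.0663]
tool_rot: [0.626, 1.57, -0.647]
contact_force: [-1.5, 1.5, 6.9]
opening: 0.0174
```

{"op": "move_arm", "data": {"increments": [[0.0005, 0, 0, 0], [0.001, 0, 0, 0]]}}

```text
time: 13.9
tool_pos: [0.4947, -0.1769, 0.066]
tool_rot: [0.593, 1.57, -0.68]
contact_force: [-0.9, -0.4, 7.3]
opening: 0.0171
```

{"op": "move_arm", "data": {"increments": [[0.0005, 0, 0, 0], [0.001, 0, 0, 0]]}}

```text
time: 14.15
tool_pos: [0.4947, -0.1769, 0.0657]
tool_rot: [0.604, 1.57, -0.67]
contact_force: [-1.6, -1.3, 6.8]
opening: 0.0175
```

{"op": "move_arm", "data": {"increments": [[0.0005, 0, 0, 0], [0.001, 0, 0, 0]]}}

```text
time: 14.4
tool_pos: [0.4947, -0.177, 0.0654]
tool_rot: [0.621, 1.57, -0.652]
contact_force: [-2.1, 1.0, 8.4]
opening: 0.0175
```

{"op": "move_arm", "data": {"increments": [[0.0005, 0, 0, 0], [0.001, 0, 0, 0]]}}

```text
time: 14.65
tool_pos: [0.4947, -0.1769, 0.0649]
tool_rot: [0.635, 1.57, -0.638]
contact_force: [-0.7, 0.6, 5.6]
opening: 0.0176
```

{"op": "move_arm", "data": {"increments": [[0, 0, 0, 0]]}}

```text
time: 14.78
tool_pos: [0.4947, -0.1769, 0.0648]
tool_rot: [0.636, 1.57, -0.637]
contact_force: [-0.5, 0.2, 4.7]
opening: 0.0171
```

```bash
python3 -c "
from h import *
for i in range(4): s=robot.observe();print(s['time'],s['tool_pos'].round(5),s['contact_force'].round(2));robot.read_camera('side')"
```

```text
14.775 [ 0.49469 -0.17691  0.06475] [-0.54  0.17  4.68]
14.825 [ 0.49465 -0.17691  0.0647 ] [-1.15  0.01  5.62]
14.875 [ 0.49465 -0.17689  0.06467] [ 0.2  -0.22  5.77]
14.925 [ 0.49465 -0.17688  0.06463] [-0.21  0.05  5.17]
```

{"op": "move_arm", "data": {"increments": [[0.0007, 0, 0, 0], [0.0007, 0, 0, 0]]}}

```text
time: 15.22
tool_pos: [0.4947, -0.1769, 0.0643]
tool_rot: [0.665, 1.57, -0.609]
contact_force: [-0.0, 0.5, 5.6]
opening: 0.0175
```

```bash
python3 -c "
from h import *
for i in range(4): s=robot.observe();print(s['time'],s['tool_pos'].round(5),s['contact_force'].round(2));robot.read_camera('side')"
```

```text
15.225 [ 0.49469 -0.17688  0.06434] [-0.01  0.49  5.59]
15.275 [ 0.49467 -0.17689  0.06431] [-0.83  0.54  4.36]
15.325 [ 0.49464 -0.17688  0.06431] [-0.48 -0.07  5.65]
15.375 [ 0.49468 -0.17688  0.06433] [-0.45  0.81  4.29]
```

The push gave way: nose force fell from about 10 N to 6.7 N and keeps falling with travel. I'll lift straight up and note where contact ends, which gives the nose travel.

{"op": "move_arm", "data": {"increments": [[-0.004, 0, 0, 0], [-0.01, 0, 0, 0], [-0.0165, 0, 0, 0], [-0.0165, 0, 0, 0]]}}

```text
time: 15.92
tool_pos: [0.4945, -0.1768, 0.0709]
tool_rot: [0.447, 1.571, -0.826]
contact_force: [0.0, -0.0, 1.7]
opening: 0.0176
```

```bash
python3 -c "
from h import *
for i in range(3): s=robot.observe();print(s['time'],s['tool_pos'].round(5),s['contact_force'].round(2));robot.read_camera('side')"
```

```text
15.925 [ 0.49455 -0.17682  0.0709 ] [ 0.04 -0.03  1.69]
15.975 [ 0.49456 -0.1768   0.07079] [ 0.14 -0.31  1.37]
16.025 [ 0.49453 -0.17679  0.07072] [ 1.22 -0.59  2.48]
```

{"op": "move_arm", "data": {"increments": [[-0.0025, 0, 0, 0], [-0.0025, 0, 0, 0]]}}

```text
time: 16.32
tool_pos: [0.4945, -0.1768, 0.0718]
tool_rot: [-1.102, 1.571, -2.375]
contact_force: [-0.1, 0.2, 2.0]
opening: 0.0173
```

```bash
python3 -c "
from h import *
for i in range(3): s=robot.observe();print(s['time'],s['tool_pos'].round(5),s['contact_force'].round(2));robot.read_camera('side')"
```

```text
16.325 [ 0.49452 -0.17682  0.07177] [-0.11  0.19  1.97]
16.375 [ 0.49449 -0.17682  0.07174] [-0.16  0.55  0.12]
16.425 [ 0.49451 -0.17679  0.07174] [ 0.43 -0.22  1.49]
```

Still about 3 N of contact 7.4 mm above the lowest point, so the nose went in more than 7.4 mm: past the snap and short of the 9.1 mm stop. Withdrawing.

{"op": "move_arm", "data": {"increments": [[-0.02, 0, 0, 0], [-0.08, 0, 0, 0], [-0.18, 0, 0, 0], [-0.3, 0, 0, 0], [-0.3, 0, 0, 0]]}}

```text
time: 17.1
tool_pos: [0.4962, -0.1776, 0.1956]
tool_rot: [0.778, 1.563, -0.496]
contact_force: [-0.0, -0.0, -2.4]
opening: 0.0174
```

```bash
python3 -c "
from h import *
go(.5163,.161,.19,17)"
```

```text
t 17.1 pos [ 0.4962 -0.1776  0.1956] th 17.05 Rx [ 0.0065 -0.0035 -1.    ] F [-0.03 -0.   -2.4 ] op 0.0174
inc [ 0.0113  0.2963 -0.7946] 0.0009
```

{"op": "move_arm", "data": {"increments": [[0, 0.05, -0.13, 0], [0, 0.1, -0.27, 0], [0, 0.155, -0.41, 0], [0, 0.208, -0.55, 0], [0, 0.261, -0.69, 0]]}}

```text
time: 17.73
tool_pos: [0.5124, 0.1195, 0.1905]
tool_rot: [-1.717, 1.568, -2.99]
contact_force: [0.2, 0.7, -1.8]
opening: 0.0172
```

{"op": "move_arm", "data": {"increments": [[0, 0.02, -0.05, 0], [0, 0.0385, -0.1014, 0], [0, 0.0385, -0.1014, 0], [0, 0.0385, -0.1014, 0], [0, 0.0385, -0.1014, 0]]}}

```text
time: 18.35
tool_pos: [0.5161, 0.16, 0.1914]
tool_rot: [-1.369, 1.57, -2.644]
contact_force: [-0.5, -0.5, -2.0]
opening: 0.0172
```

```bash
python3 -c "
from h import *
go(.5163,.161,.14,17)
print(robot.observe()['qvel'].round(3))"
```

```text
t 18.35 pos [0.5161 0.16   0.1914] th 16.99 Rx [-8.e-04 -4.e-04 -1.e+00] F [-0.52 -0.5  -2.01] op 0.0172
inc [ 0.1286  0.0013 -0.0022] -0.0002
[-0.001 -0.003 -0.004  0.002  0.     0.001]
```

{"op": "move_arm", "data": {"increments": [[0.06, 0.001, -0.002, 0], [0.13, 0.001, -0.002, 0], [0.162, 0.001, -0.002, 0], [0.162, 0.001, -0.002, 0], [0.162, 0.001, -0.002, 0]]}}

```text
time: 18.98
tool_pos: [0.5171, 0.1618, 0.1279]
tool_rot: [1.388, 1.569, 0.115]
contact_force: [0.0, 0.2, -1.0]
opening: 0.0172
```

```bash
python3 -c "
from h import *
go(.5163,.161,.072,17)
out=[]
for n in('scene','side'):
    im=robot.read_camera(n)[...,::-1];P=robot.camera_params(n);u,v=proj(P,[.517,.161,.07]).round().astype(int)
    out.append(cv2.resize(im[v-25:v+25,u-25:u+25],None,fx=8,fy=8,interpolation=cv2.INTER_CUBIC))
cv2.imwrite('pics/s8.png',np.hstack(out))"
```

```text
t 18.98 pos [0.5171 0.1618 0.1279] th 17.03 Rx [ 1.7e-03  2.0e-04 -1.0e+00] F [ 0.04  0.23 -0.97] op 0.0172
inc [ 0.1398 -0.0028  0.0012] 0.0006
```

View pics/s8.png

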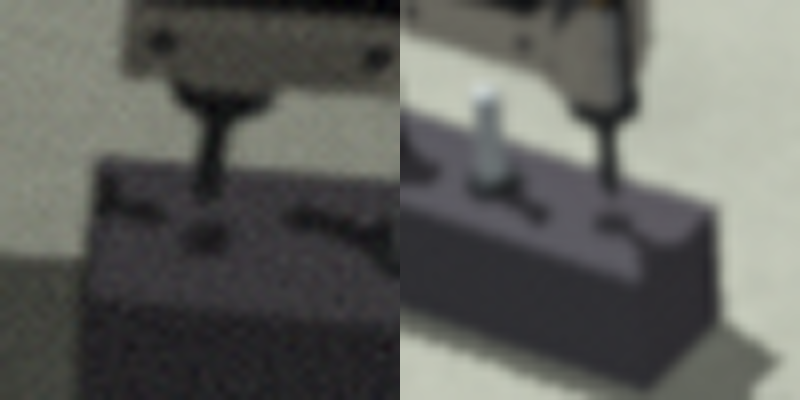

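Scene: nose at x=210, socket at x=206. Side: nose at 609, socket at 612. They are aligned, so I'm lowering in.

{"op": "move_arm", "data": {"increments": [[0.02, -0.001, 0, 0], [0.05, -0.001, 0, 0], [0.07, -0.001, 0, 0], [0.07, -0.001, 0, 0]]}}

```text
time: 19.58
tool_pos: [0.5154, 0.1616, 0.0979]
tool_rot: [-1.649, 1.569, -2.922]
contact_force: [0.7, -0.6, -1.5]
opening: 0.0173
```

{"op": "move_arm", "data": {"increments": [[0.025, 0, 0, 0], [0.05, 0, 0, 0], [0.062, 0, 0, 0], [0.062, 0, 0, 0]]}}

```text
time: 20.08
tool_pos: [0.5158, 0.1617, 0.0736]
tool_rot: [-1.615, 1.57, -2.888]
contact_force: [0.5, 0.3, -2.0]
opening: 0.0178
```

```bash
python3 -c "
from h import *
go(.5163,.161,.0695,17)"
```

```text
t 20.07 pos [0.5158 0.1617 0.0736] th 17.05 Rx [-1.e-03 -3.e-04 -1.e+00] F [ 0.52  0.31 -1.95] op 0.0178
inc [0.0103 0.0008 0.002 ] 0.0008
```

{"op": "move_arm", "data": {"increments": [[0.0025, 0, 0.001, 0], [0.005, 0, 0.001, 0]]}}

```text
time: 20.32
tool_pos: [0.5164, 0.1613, 0.0724]
tool_rot: [1.271, 1.57, -0.002]
contact_force: [0.4, -0.8, -2.2]
opening: 0.0175
```

{"op": "move_arm", "data": {"increments": [[0.0025, 0, 0, 0], [0.0025, 0, 0, 0]]}}

```text
time: 20.58
tool_pos: [0.5161, 0.1613, 0.0711]
tool_rot: [-0.476, 1.571, -1.749]
contact_force: [-0.5, 0.3, -1.6]
opening: 0.0174
```

{"op": "move_arm", "data": {"increments": [[0.0015, 0, 0, 0], [0.0025, 0, 0, 0]]}}

```text
time: 20.82
tool_pos: [0.5162, 0.1613, 0.0701]
tool_rot: [0.451, 1.571, -0.822]
contact_force: [0.3, 0.6, -1.2]
opening: 0.0171
```

{"op": "move_arm", "data": {"increments": [[0.001, 0, 0, 0], [0.001, 0, 0, 0]]}}

```text
time: 21.08
tool_pos: [0.5161, 0.1613, 0.0697]
tool_rot: [-0.549, 1.571, -1.823]
contact_force: [0.2, -0.6, -1.9]
opening: 0.0175
```

{"op": "move_arm", "data": {"increments": [[0.001, 0, 0, 0], [0.001, 0, 0, 0]]}}

```text
time: 21.32
tool_pos: [0.5161, 0.1613, 0.0693]
tool_rot: [-0.946, 1.571, -2.219]
contact_force: [-0.5, -0.4, -2.4]
opening: 0.0175
```

{"op": "move_arm", "data": {"increments": [[0.001, 0, 0, 0], [0.001, 0, 0, 0]]}}

```text
time: 21.58
tool_pos: [0.5162, 0.1613, 0.0692]
tool_rot: [0.938, 1.571, -0.335]
contact_force: [-2.8, -0.9, 2.4]
opening: 0.0176
```

Seated, with a 4 N rise at the original height. Releasing.

{"op": "move_arm", "data": {"increments": [[0, 0, 0, 0], [0, 0, 0, 0], [0, 0, 0, 0], [0, 0, 0, 0]], "gripper": 0.5}}

```text
time: 22.08
tool_pos: [0.5162, 0.1613, 0.0689]
tool_rot: [0.164, 1.571, -1.109]
contact_force: [0.1, -0.6, -0.5]
opening: 0.0453
```

{"op": "move_arm", "data": {"increments": [[-0.03, 0, 0, 0], [-0.1, 0, 0, 0], [-0.2, 0, 0, 0], [-0.3, 0, 0, 0], [-0.4, 0, 0, 0]]}}

```text
time: 22.7
tool_pos: [0.516, 0.1614, 0.2313]
tool_rot: [1.378, 1.57, 0.105]
contact_force: [0.6, -0.5, -0.5]
opening: 0.0464
```

{"op": "move_arm", "data": {"increments": [[0, 0, 0.15, 0], [0, 0, 0.25, 0], [0, 0, 0.25, 0], [0, 0, 0.25, 0]]}}

```text
time: 23.2
tool_pos: [0.5453, 0.0661, 0.2294]
tool_rot: [2.142, 1.57, 0.869]
contact_force: [0.2, 0.5, 0.4]
opening: 0.0457
```

```bash
python3 -c "
from h import *
go(.5163,.161,.0695,17)
im=robot.read_camera('wrist')[...,::-1]
a=robot.read_camera('scene')[...,::-1]
cv2.imwrite('pics/f.png',np.hstack([cv2.resize(im,(400,300)),cv2.resize(a[195:270,300:400],(400,300),interpolation=cv2.INTER_CUBIC)]))
cv2.imwrite('pics/fs.png',cv2.resize(a,None,fx=1.5,fy=1.5))"
```

```text
t 23.2 pos [0.5453 0.0661 0.2294] th 17.02 Rx [ 3.e-04  3.e-04 -1.e+00] F [0.24 0.5  0.39] op 0.0457
inc [ 0.3999  0.     -0.2481] 0.0004
```

View pics/f.png

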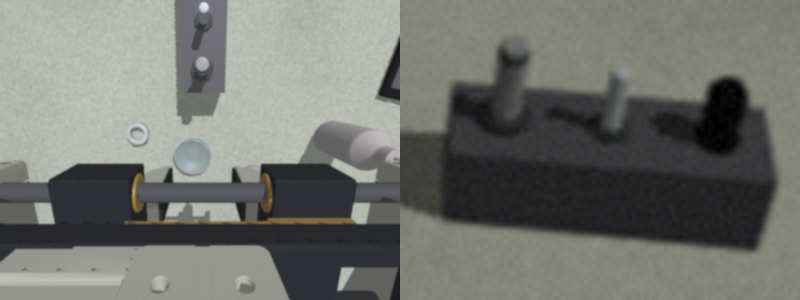

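View pics/fs.png

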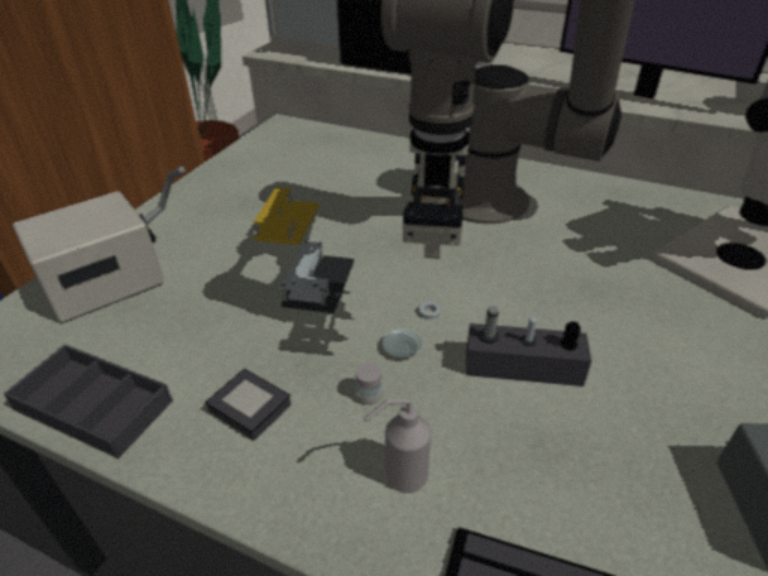

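The punch stands upright in its own socket at (492,325), nothing else has moved, and the gripper is clear.

```bash
python3 -c "
from cell import robot
print(robot.hand_in())"
```

```text
the job is handed in; nothing more can be done
None
```

I took the punch from the stand, put its nose through the hole at the free end of the short arm, and pressed straight down until the spring snapped. I then stood it back in its own socket and let go, and handed in at about 23 s.

- **Hole position:** The wrist view put it at about (0.495, -0.177). The scene and side cameras read about 2.5 mm higher in x, for both the hole and the nose. I therefore relied on their relative alignment, which agreed to about 1 mm.
- **Blank face:** I found it by touch at about 28–30 mm below the template's top face.
- **Snap:** The nose force rose to about 10 N, then fell to about 6.7 N. That drop is only about two thirds of the noisy peak, so the force readings alone were borderline. On lifting, there was still about 3 N of contact 7.4 mm above the lowest point. So the nose went in more than 7.4 mm, past the snap. There was no force rise suggesting the stop.
- **Return:** The flange seated at the height I gripped it at, with about a 4 N rise. The last pictures show the punch upright in its socket, the scriber, driver and other things where they were, and the gripper clear.

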